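Flush the test-loop throttle ring and set it to the scale mark

TASK

On the catch box, push the throttle ring's lever round to its open stop, the one on the side away from the funnel, to flush the orifice; then push it back round until the ring's pointer stands in line with the long middle mark of the scale, and leave it there. Only push the lever's upright paddle with the fingers: do not pinch it from both sides. Leave the two disc caps, the check valve and the trap body where they are.

Things in the scene. Friction and masses are not known exactly. Their poses are not given: they have to be found in the camera images.
- catch_box: Fixed grey cast-iron box, 90 mm high. Origin on the work surface straight below the ring's axis, z up; its flat top spans x -103 to 133 and y -363 to 133 mm in its axes. Over its -y end: the funnel, axis at x 30, y -290 mm, rim diameter 128 mm, from z 135 to 303 mm, with a bracket post at x 118, y -290 mm up to z 290 mm.
- ring_axis (a point): Point on the ring's vertical axis, 116 mm above the work surface. The ring is a steel disc of 108 mm diameter, its top 120 mm above the work surface; only the paddle stands higher near it.
- throttle_ring (a joint): Ring angle q in rad, -0.9 (closed stop) to 0.9 (open stop). Growing q turns clockwise seen from above and takes the lever away from the funnel. In the box's axes the paddle lies at (-105 cos q, 105 sin q) mm from the axis, and the pointer, opposite, points along (cos q, -sin q). Dry friction of about 0.3 N m (3 N at the paddle): it stays where it is left.
- paddle (a point): Centre of the upright black push paddle on the lever's end, 105 mm from the ring's axis, 145 mm above the work surface. It is 14 mm thick along the arc, 30 mm wide along the lever, 50 mm high (z 120 to 170 mm). The lever bar below it is 14 mm wide, z 112 to 120 mm, out to 125 mm from the axis. Site axes: -x outwards along the lever, +y the way the paddle travels to open.
- pointer_tip (a point): Tip of the ring's pointed nose, opposite the lever, 80 mm from the ring's axis, 111 mm above the work surface.
- scale_plate: Fixed aluminium scale, an arc of 60 degrees lying on the box top from 74 to 120 mm from the ring's axis, clamped at a different place round the axis each time. Origin on the ring's axis at the height of the box top; its +x points along the long middle mark. Five dark marks, 12 degrees apart: the middle one is 36 mm long, the other four 14 mm.
- set_mark (a point): Inner end of the long middle mark, 80 mm from the ring's axis; when the ring is set, the pointer tip is straight above this point.
- disc_cap_a_mid (a point): Centre of a loose stainless disc cap, 50 mm diameter, 14 mm high, 0.18 kg, lying on the catch box between ring and funnel. Leave alone.
- disc_cap_b_mid (a point): Centre of a like disc cap lying on the shelf. Leave alone.
- check_valve_mid (a point): Centre of the loose brass check valve: lying tube 96 mm long along its x, 48 mm diameter, with a cap to 68 mm high, on the shelf. Leave alone.
- trap_body_mid (a point): Centre of the loose green bucket trap body, 124 mm diameter at the flange, 144 mm high, 3 kg, on the shelf. Leave alone.

How it is judged:
By the outcome, as a careful person would: the job done as asked, in the order asked, and still so for the second after the job is handed in, with the robot touching nothing.
It also fails if it takes over 54 s, if anything falls off the work surface, if the arm or the gripper's body presses on something with over 40 N, if the wrist force passes 120 N, or if a joint passes its speed limit or range.

ROBOT

A 6-joint arm with a two-finger parallel gripper is mounted at the origin on the work surface. World frame = base frame: x ahead of the robot, y to its left, z up, the work surface at z = 0. Lengths are in m, angles in rad, forces in N, time in s.
With the tool pointing down it reaches from about 0.4 to 0.825 m from the base axis. Payload 7 kg.
Tool frame: the origin (TCP) lies at the very end of the fingers, on their centre line; the grasp point (between the pads) lies 19 mm behind it; y points along the fingers, z is the direction in which the jaws open and shut, and the axes are right-handed (so a half turn about y gives the same grasp; the last joint's range is limited). The gripper opens to 88 mm and grips with 3 to 60 N. Pads are 19 mm wide; open, the fingers measure 130 mm over their backs; the gripper's body (78 mm by 193 mm) begins 47 mm behind the grasp point.
Start: joints at [1.406, 0.359, 0.012, 0, -1.224, -0.288], TCP at [0.295, 0.607, 0.227] pointing down, gripper open.
Joint ranges: [-3.07, 3.07], [-1.43, 2.12], [-1.02, 1.25], [-3.03, 1.67], [-3.05, -0], [-3.03, 3.03]. Speed limits (rad/s): [2.39, 2.39, 3.01, 3.14, 3.14, 3.14].

INTERFACE

Orientations are given as [roll, pitch, yaw] about the fixed x, y, z axes, in that order (R = Rz(yaw) Ry(pitch) Rx(roll)).
In Python, from station import get_state, grab_frame, job_done, regions_of gives the robot as it stands.
- The arm moves only by the tool drive_tool, never from a script. Its argument "rows" is a list of rows, each a list of 3 entries, a list of its own where there are three numbers: the shift along the world's x, y, z as a fraction of full scale, then the turn about the world's z as a fraction of full scale, then the opening, from 0 (shut) to 1 (fully open). A call has 1 to 12 rows; each row is the pose to reach, as a shift and turn from the pose commanded when the call began; what a row does not reach only later rows make up. Full scale, the value 1, is 30 cm for a shift and 90 degrees for a turn. A row lasts 1/10 s, in which the tool goes at most 50 mm and 8.59 degrees, less where a joint would pass 70% of its speed; a pose out of reach is approached as far as the arm can. A call with a number of a shift or a turn outside -1 to 1 is refused whole. A call with a gripper value outside its range is refused whole. The fingers move at their own pace and stop on an object; "newtons" is the grip in N (left out, the last holds). Time passes only in rows, so rows that repeat a pose let the fingers close. It gives the time, the measured TCP pose, the force and the opening at its end, in the units of the state.
- get_state(): the state, without advancing time (a new reading comes with each control period).
- grab_frame(name): name is "side" or "top" or "wrist"; returns a dict with "img" (400x640x3 uint8, blue, green, red), "fx", "fy", "cx", "cy" (pixels), "T" (4x4, takes a point from camera to world coordinates); the wrist camera has in their place "hand_eye" (4x4, takes a point from camera to tool coordinates, whose origin is the TCP and whose axes are the tool frame's). Camera axes: x right, y down, z forward; pixel columns grow to the right and rows downward; lengths in m; the calibration is good to about 2 mm. A picture is of the moment at which its call begins: read the wrist's pose just before it. There is no depth.
- job_done(): hands the job in, once; it reports no verdict.
Trained networks look in a picture, given as the dict that the camera call returned (one of the last four; its "shot" number tells which), for a name from the list of things; names that differ only in an ending like _2 or _b are one class to them, and where a whole thing is asked for, a point or a joint stands for the part that bears it (a point fixed in the world has none). Each returns a list of dicts, best first, with "confidence" (0 to 1); they miss things now and then, are a little off and sometimes report something else, mostly with a low value. They report only what shows in the picture. A call takes as long as a camera call.
- regions_of(picture, thing): "pixels" (400x640 bool, what is visible of it) and "box" ([left, top, right, bottom] in pixels, round what is visible of it).
The state is a dict: "t": time; "q": joint angles; "qd": joint speeds; "joint_efforts": joint torques, N m; "eef_pos": TCP position; "ee_rot": TCP orientation; "force": force on the tool from outside, world axes, zero at the start; "moment": the same for the moment, N m; "width": finger opening in m.
Only numpy, scipy, OpenCV 4.12 (cv2) and the standard library are available. Lean on these libraries where they do the work, as an engineer would, in place of code of your own. Each camera call takes 0.05 s, during which the arm holds its last target. There are 200 camera calls.

## Working session

There is one attempt and no reset: what is moved stays moved. The work goes in short steps, Python scripts to look and compute and a tool call to move; the robot and the scene stay as the last step left them, time stands still between calls to the robot, and variables do not carry over. Pictures are saved under pics/ and viewed, about 8 in all and at most 12, crops included, and the job is handed in when it is done.

Besides the shell and the picture viewer there is one more tool, called by a JSON object that holds its "api" and its "payload", one argument or row to a line. drive_tool: Moves the arm, as the interface text tells. Its arguments: {"type":"object","properties":{"rows":{"type":"array"},"newtons":{"type":"number"}},"required":["rows"]}

```bash
mkdir -p pics
python3 - <<'E'
from station import *
import cv2,numpy as np
s=get_state();print(s)
for n in("side","top"):
    p=grab_frame(n);cv2.imwrite(f"pics/{n}0.png",p["img"])
    print(n,p["fx"],p["fy"],p["cx"],p["cy"],np.round(p["T"],4).tolist())
    for t in("catch_box","throttle_ring","paddle","scale_plate","disc_cap_a_mid"):
        for r in regions_of(p,t)[:2]:
            ys,xs=np.nonzero(r["pixels"]);print(t,round(r["confidence"],2),r["box"],xs.mean().round(1),ys.mean().round(1))
E
```

```text
{'t': 0.0, 'q': array([ 1.40610103e+00,  3.59384810e-01,  1.10751284e-02, -3.27144678e-04,
       -1.22409532e+00, -2.88115525e-01]), 'qd': array([ 0.00082854,  0.00146833,  0.00127612, -0.00040879, -0.0004639 ,
       -0.00036437]), 'joint_efforts': array([-1.41306173e-03, -5.82718527e+01,  2.93050110e+01,  6.99699014e+00,
        6.95468858e-03, -1.54247537e-04]), 'eef_pos': array([0.29511969, 0.60653551, 0.22563525]), 'ee_rot': array([-1.56916657e+00,  1.62278272e-04,  2.68867055e+00]), 'force': array([-0.44237488, -0.08092254,  0.46401296]), 'moment': array([ 0.01814778, -0.01398514,  0.00074114]), 'width': 0.08746285317573486}
side 415.52407332763585 415.52407332763585 318.9662471751379 201.3191665374417 [[0.8551, -0.4066, 0.3217, 0.2128], [-0.5184, -0.6582, 0.546, -0.3892], [-0.0102, -0.6336, -0.7736, 0.8258], [0.0, 0.0, 0.0, 1.0]]
catch_box 0.67 [300.9, 177.3, 611.0, 400.0] 456.5 292.3
paddle 0.91 [329.3, 219.7, 402.3, 268.6] 370.0 241.9
scale_plate 0.75 [373.6, 197.3, 423.2, 232.2] 396.3 213.7
top 478.95471315026697 478.95471315026697 320.350404659038 203.21045672594013 [[0.0286, -0.9962, 0.082, 0.4401], [-0.9995, -0.0296, -0.0107, 0.1126], [0.0131, -0.0817, -0.9966, 1.0699], [0.0, 0.0, 0.0, 1.0]]
throttle_ring 0.79 [360.0, 146.0, 411.1, 244.3] 387.7 189.3
paddle 0.59 [361.3, 145.1, 415.1, 249.7] 387.8 189.6
paddle 0.43 [309.4, 60.2, 617.8, 249.8] 460.6 159.3
scale_plate 0.89 [342.3, 130.3, 391.2, 163.2] 367.1 144.1
disc_cap_a_mid 0.76 [472.6, 187.1, 491.7, 206.8] 482.5 197.2
```

Run:
```python
import cv2
a=cv2.imread("pics/top0.png")[40:280,290:630];cv2.imwrite("pics/top0c.png",cv2.resize(a,(792,559),interpolation=2))
```

```text
(no output)
```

View pics/top0c.png

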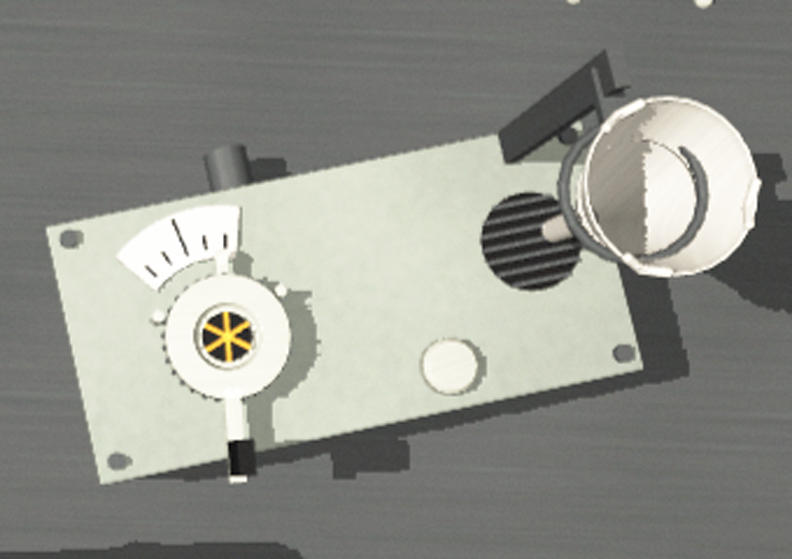

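View pics/side0.png

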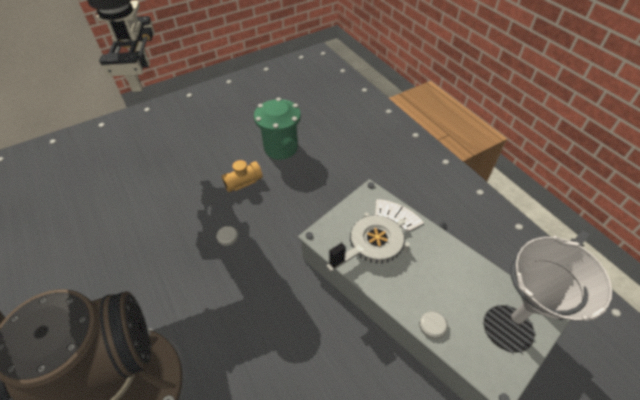

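```bash
cat > h.py <<'E'
from station import *
import cv2,numpy as np
from scipy.optimize import least_squares
def ray(p,u,v,z,T=None):
    T=p["T"] if T is None else T
    d=T[:3,:3]@[(u-p["cx"])/p["fx"],(v-p["cy"])/p["fy"],1];o=T[:3,3]
    return (o+d*(z-o[2])/d[2])[:2]
def ang(v): return np.degrees(np.arctan2(v[1],v[0]))
E
python3 - <<'E'
from h import *
p=grab_frame("top")
c=lambda x,y,z: ray(p,290+x/2.329,40+y/2.329,z)
W=np.array([c(47,228,.09),c(101,484,.09),c(642,369,.09)])
B=np.array([[.133,.133],[-.103,.133],[-.103,-.363]])
f=lambda x:(B@np.array([[np.cos(x[2]),np.sin(x[2])],[-np.sin(x[2]),np.cos(x[2])]])+x[:2]-W).ravel()
r=least_squares(f,[.5,0,0]);print("box",r.x,np.degrees(r.x[2]),r.fun.round(4))
ax=c(228,336,.12);print("ringtop",ax)
pad=c(241,457,.17);print("paddle",pad,"lever ang",ang(ax-pad), np.linalg.norm(ax-pad))
a,b=c(187,255,.091),c(176,218,.091);print("mark",a,b,ang(b-a),ang(b-ax),ang(a-ax),np.linalg.norm(b-ax))
t=c(223,252,.111);print("tip",t,ang(t-ax),np.linalg.norm(t-ax))
# circle fit of marks etc.
E
```

```text
box [ 0.56014044 -0.03105836  0.23809535] 13.641858878184054 [ 0.0019  0.0024 -0.0017  0.0009 -0.0001 -0.0033]
ringtop [ 0.56035589 -0.03150911]
paddle [ 0.45611475 -0.03610335] lever ang 2.523577309982452 0.10434232948672668
mark [0.63547863 0.00187392] [0.66859963 0.01237139] 17.585647685165597 22.066943329594782 23.959393978910725 0.11679985353847082
tip [ 0.63511889 -0.02724461] 3.264629940176157 0.07488453044165307
```

{"api": "drive_tool", "payload": {
  "rows": [
    [[0.1, -0.2, 0.2], -0.1, 0],
    [[0.4, -1, 0.25], -0.68, 0],
    [[0.4, -1, 0.25], -0.68, 0],
    [[0.4, -1, 0.25], -0.68, 0],
    [[0.4, -1, 0.25], -0.68, 0],
    [[0.4, -1, 0.25], -0.68, 0],
    [[0.4, -1, 0.25], -0.68, 0],
    [[0.4, -1, 0.25], -0.68, 0],
    [[0.4, -1, 0.25], -0.68, 0],
    [[0.4, -1, 0.25], -0.68, 0],
    [[0.4, -1, 0.25], -0.68, 0]
  ]
}}

```text
t: 1.75
eef_pos: [0.4149, 0.3078, 0.3011]
ee_rot: [-1.57, 0.001, 1.623]
force: [0.5, 0.4, -0.0]
width: 0.0053
```

{"api": "drive_tool", "payload": {
  "rows": [
    [[0.13, -1, 0], 0, 0],
    [[0.13, -1, 0], 0, 0],
    [[0.13, -1, 0], 0, 0],
    [[0.13, -1, 0], 0, 0],
    [[0.13, -1, 0], 0, 0],
    [[0.13, -1, 0], 0, 0],
    [[0.13, -1, 0], 0, 0],
    [[0.13, -1, 0], 0, 0],
    [[0.13, -1, 0], 0, 0]
  ]
}}

```text
t: 2.65
eef_pos: [0.4545, 0.0079, 0.3013]
ee_rot: [-1.57, 0.0, 1.622]
force: [-0.0, 0.8, -0.8]
width: 0.0005
```

Run:
```python
from h import *
s=get_state();p=grab_frame("wrist");print(s["t"],s["eef_pos"],s["ee_rot"],p["fx"],p["cx"],p["cy"],np.round(p["hand_eye"],4).tolist())
cv2.imwrite("pics/w1.png",p["img"])
for t in("scale_plate","throttle_ring"):
    for r in regions_of(p,t)[:1]: print(t,r["confidence"],r["box"])
```

```text
2.65 [0.45445402 0.00791593 0.30128972] [-1.57030155e+00  1.23927434e-05  1.62176884e+00] 347.22253841741605 322.5227183320958 202.76272402955945 [[0.001, 0.9605, 0.2784, -0.0752], [0.0008, -0.2784, 0.9605, -0.1575], [1.0, -0.0007, -0.001, 0.0008], [0.0, 0.0, 0.0, 1.0]]
throttle_ring 0.92 [132.9, 76.8, 342.4, 192.2]
```

View pics/w1.png

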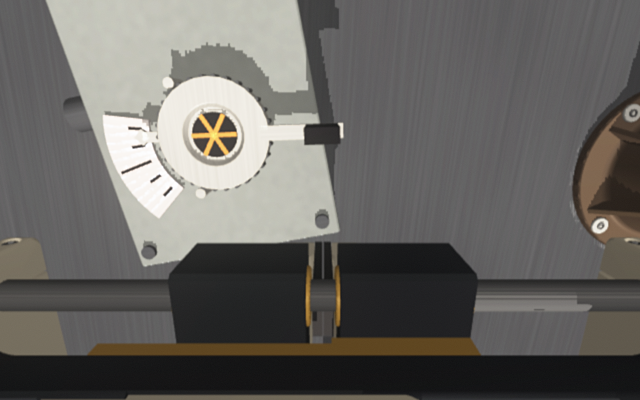

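```bash
cat >> h.py <<'E'
from scipy.spatial.transform import Rotation as Ro
def wristT(s,p):
    T=np.eye(4);T[:3,:3]=Ro.from_euler("xyz",s["ee_rot"]).as_matrix();T[:3,3]=s["eef_pos"];return T@p["hand_eye"]
E
python3 - <<'E'
from h import *
s=get_state();p=grab_frame("wrist");T=wristT(s,p)
g=cv2.cvtColor(p["img"],cv2.COLOR_BGR2GRAY)
cv2.imwrite("pics/w1c.png",cv2.resize(p["img"][60:230,90:360],None,fx=2.9,fy=2.9,interpolation=2))
for n,ij,z in(("hub",(214,134),.12),("padR",(322,134),.17)):print(n,ray(p,*ij,z,T))
m=np.zeros_like(g);cv2.fillPoly(m,[np.array([[108,118],[145,122],[150,150],[180,185],[160,212],[125,175]])],1)
k,l,st,ce=cv2.connectedComponentsWithStats(((g<110)&(m>0)).astype(np.uint8))
for i in range(1,k):
    if st[i,4]<6: continue
    ys,xs=np.nonzero(l==i);P=np.array([ray(p,x,y,.091,T) for x,y in zip(xs,ys)])
    w=110-g[ys,xs].astype(float);c=(P*w[:,None]).sum(0)/w.sum()
    d=np.linalg.svd(P-c)[2][0];pr=(P-c)@d
    print(st[i],c.round(4),"dir",ang(d if d[0]>0 else -d).round(1),"len",np.ptp(pr).round(4),"ang from axis",[ang(c-a).round(2) for a in(ray(p,214,134,.12,T),np.array([.5603,-.0312]))])
E
```

```text
hub [ 0.5603726  -0.03195213]
padR [ 0.45682056 -0.04164289]
[129 127  12   2  22] [ 0.6519 -0.0315] dir 2.8 len 0.0114 ang from axis [np.float64(0.26), np.float64(-0.21)]
[133 145  10   3  15] [ 0.6503 -0.0128] dir 12.2 len 0.01 ang from axis [np.float64(11.99), np.float64(11.52)]
[124 160  27  12  49] [0.6531 0.0088] dir 23.8 len 0.0319 ang from axis [np.float64(23.75), np.float64(23.34)]
[151 174   9   7  19] [0.6344 0.0207] dir 36.8 len 0.0116 ang from axis [np.float64(35.43), np.float64(35.02)]
[164 187   8   8  22] [0.6221 0.0345] dir 45.5 len 0.0117 ang from axis [np.float64(47.08), np.float64(46.72)]
```

View pics/w1c.png

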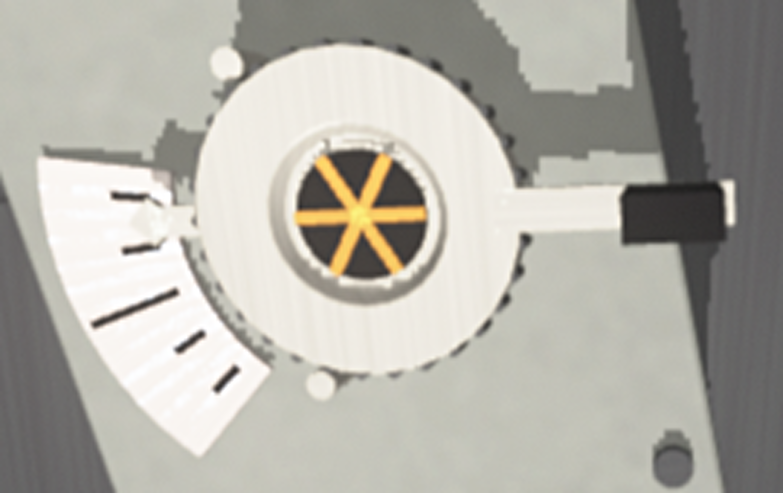

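{"api": "drive_tool", "payload": {
  "rows": [
    [[0.01, -0.15, 0], 0, 0],
    [[0.01, -0.27, 0], 0, 0],
    [[0.01, -0.27, 0], 0, 0],
    [[0.01, -0.27, -0.13], 0, 0],
    [[0.01, -0.27, -0.26], 0, 0],
    [[0.01, -0.27, -0.36], 0, 0],
    [[0.01, -0.27, -0.45], 0, 0],
    [[0.01, -0.27, -0.5], 0, 0],
    [[0.01, -0.27, -0.535], 0, 0],
    [[0.01, -0.27, -0.535], 0, 0]
  ]
}}

```text
t: 3.85
eef_pos: [0.4568, -0.0734, 0.14]
ee_rot: [-1.569, 0.0, 1.622]
force: [0.5, -0.1, -0.1]
width: 0.0007
```

Run:
```python
from h import *
s=get_state();print(s["eef_pos"],s["ee_rot"],s["force"])
# opening arc: TCP 17 mm behind paddle centre, square to lever; world lever angle phi
A=np.array([.5603,-.0316]);p0=s["eef_pos"][:2];y0=np.degrees(s["ee_rot"][2])
for phi in range(183,138,-4):
    f=np.radians(phi);e=np.array([np.cos(f),np.sin(f)]);t=np.array([-e[1],e[0]])
    P=A+.106*e+.0165*t
    print(phi,((P-p0)/.3).round(3),round((phi-90-y0)/90,3))
```

```text
[ 0.45679117 -0.07342827  0.14002544] [-1.56864382e+00  2.92688299e-04  1.62174052e+00] [ 0.51398153 -0.1147243  -0.12500702]
183 [-0.005  0.066] 0.001
179 [-0.009  0.091] -0.044
175 [-0.012  0.115] -0.088
171 [-0.013  0.14 ] -0.132
167 [-0.012  0.165] -0.177
163 [-0.009  0.19 ] -0.221
159 [-0.005  0.215] -0.266
155 [0.002 0.239] -0.31
151 [0.009 0.263] -0.355
147 [0.019 0.286] -0.399
143 [0.03  0.308] -0.444
139 [0.042 0.33 ] -0.488
```

{"api": "drive_tool", "payload": {
  "rows": [
    [[-0.002, 0.035, 0], 0, 0],
    [[-0.005, 0.062, 0], 0, 0],
    [[-0.009, 0.091, 0], -0.044, 0],
    [[-0.012, 0.115, 0], -0.088, 0],
    [[-0.013, 0.14, 0], -0.132, 0],
    [[-0.012, 0.165, 0], -0.177, 0],
    [[-0.009, 0.19, 0], -0.221, 0],
    [[-0.005, 0.215, 0], -0.266, 0],
    [[0.002, 0.239, 0], -0.31, 0],
    [[0.009, 0.263, 0], -0.355, 0],
    [[0.015, 0.277, 0], -0.38, 0],
    [[0.019, 0.286, 0], -0.399, 0]
  ]
}}

```text
t: 5.05
eef_pos: [0.4629, 0.0122, 0.142]
ee_rot: [-1.571, 0.0, 0.993]
force: [-2.9, -4.3, 2.5]
width: 0.0006
```

{"api": "drive_tool", "payload": {
  "rows": [
    [[0.003, 0.006, 0], -0.01, 0],
    [[0.005, 0.011, 0], -0.022, 0],
    [[0.005, 0.011, 0], -0.022, 0]
  ]
}}

```text
t: 5.35
eef_pos: [0.4645, 0.0154, 0.1414]
ee_rot: [-1.571, -0.001, 0.959]
force: [-1.8, -2.2, 0.7]
width: 0.0009
```

{"api": "drive_tool", "payload": {
  "rows": [
    [[0.003, 0.006, 0], -0.01, 0],
    [[0.005, 0.01, 0], -0.022, 0],
    [[0.005, 0.01, 0], -0.022, 0]
  ]
}}

```text
t: 5.65
eef_pos: [0.4661, 0.0183, 0.141]
ee_rot: [-1.571, -0.0, 0.924]
force: [-2.2, -0.9, 0.8]
width: 0.0008
```

{"api": "drive_tool", "payload": {
  "rows": [
    [[0.0025, 0.004, 0], -0.005, 0],
    [[0.004, 0.006, 0], -0.01, 0],
    [[0.004, 0.006, 0], -0.01, 0]
  ]
}}

```text
t: 5.95
eef_pos: [0.467, 0.0198, 0.1409]
ee_rot: [-1.57, 0.0, 0.909]
force: [-3.2, -1.5, 1.4]
width: 0.0005
```

{"api": "drive_tool", "payload": {
  "rows": [
    [[0.0025, 0.004, 0], -0.005, 0],
    [[0.004, 0.006, 0], -0.01, 0],
    [[0.004, 0.006, 0], -0.01, 0]
  ]
}}

```text
t: 6.25
eef_pos: [0.4668, 0.0199, 0.1409]
ee_rot: [-1.57, 0.004, 0.893]
force: [-6.8, -10.0, 6.3]
width: 0.0006
```

Run:
```python
from h import *
s=get_state();p=grab_frame("wrist");cv2.imwrite("pics/w2.png",p["img"]);print(s["eef_pos"],s["ee_rot"])
q=grab_frame("side");cv2.imwrite("pics/s2.png",cv2.resize(q["img"][150:300,280:500],None,fx=3.6,fy=3.6,interpolation=2))
```

```text
[0.4667938  0.01990108 0.14085754] [-1.57002466  0.00444033  0.89310644]
```

View pics/s2.png

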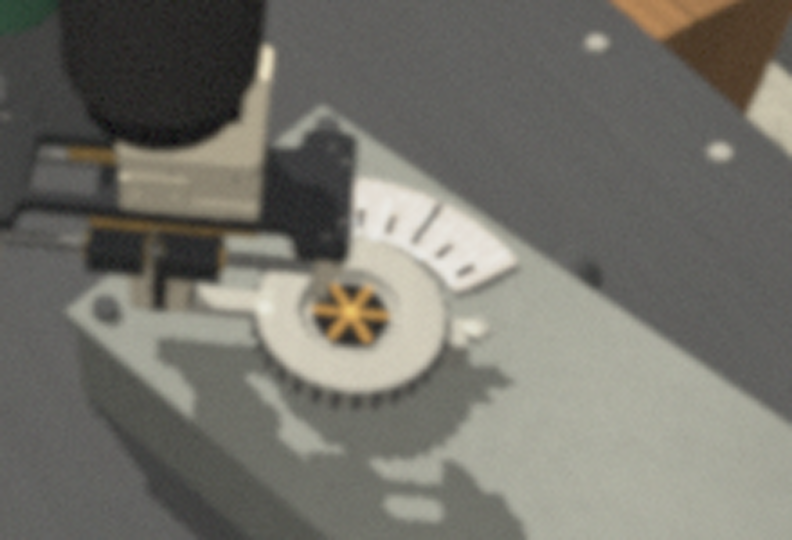

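{"api": "drive_tool", "payload": {
  "rows": [
    [[-0.025, -0.03, 0], 0, 0],
    [[-0.025, -0.03, 0.1], 0, 0],
    [[-0.025, -0.03, 0.22], 0, 0],
    [[-0.025, -0.03, 0.22], 0, 0],
    [[0.06, 0.08, 0.22], 0, 0],
    [[0.112, 0.145, 0.22], 0, 0],
    [[0.112, 0.145, 0.22], 0, 0],
    [[0.112, 0.145, 0.12], 0, 0],
    [[0.112, 0.145, 0.05], 0, 0],
    [[0.112, 0.145, 0], 0, 0],
    [[0.112, 0.145, 0], 0, 0]
  ]
}}

```text
t: 7.45
eef_pos: [0.5007, 0.0646, 0.139]
ee_rot: [-1.569, 0.002, 0.893]
force: [-0.4, -0.2, -0.9]
width: 0.0006
```

Run:
```python
from h import *
s=get_state();print(s["eef_pos"],s["ee_rot"],s["force"])
A=np.array([.5603,-.0316]);p0=s["eef_pos"][:2];y0=np.degrees(s["ee_rot"][2])
for phi in list(range(142,200,5))+[199,200,201,202,203,203.5]:
    f=np.radians(phi);e=np.array([np.cos(f),np.sin(f)]);t=np.array([-e[1],e[0]])
    P=A+.106*e-.0167*t
    print(phi,((P-p0)/.3).round(3),round((phi-90-y0)/90,3),P.round(4))
```

```text
[0.50065806 0.06455393 0.13903404] [-1.56908852  0.00226974  0.89298218] [-0.43081782 -0.19510862 -0.91976196]
142 [-0.045 -0.059] 0.009 [0.4871 0.0468]
147 [-0.067 -0.081] 0.065 [0.4805 0.0401]
152 [-0.087 -0.105] 0.12 [0.4745 0.0329]
157 [-0.105 -0.131] 0.176 [0.4693 0.0252]
162 [-0.12  -0.158] 0.232 [0.4646 0.017 ]
167 [-0.133 -0.187] 0.287 [0.4608 0.0085]
172 [-0.143 -0.216] 0.343 [ 4.577e-01 -3.000e-04]
177 [-0.151 -0.246] 0.398 [ 0.4553 -0.0094]
182 [-0.156 -0.277] 0.454 [ 0.4538 -0.0186]
187 [-0.159 -0.308] 0.509 [ 0.4531 -0.0279]
192 [-0.158 -0.34 ] 0.565 [ 0.4531 -0.0373]
197 [-0.155 -0.371] 0.62 [ 0.454  -0.0466]
199 [-0.153 -0.383] 0.643 [ 0.4546 -0.0503]
200 [-0.152 -0.389] 0.654 [ 0.455  -0.0522]
201 [-0.151 -0.395] 0.665 [ 0.4554 -0.054 ]
202 [-0.15  -0.401] 0.676 [ 0.4558 -0.0558]
203 [-0.148 -0.407] 0.687 [ 0.4562 -0.0576]
203.5 [-0.147 -0.41 ] 0.693 [ 0.4564 -0.0586]
```

{"api": "drive_tool", "payload": {
  "rows": [
    [[-0.03, -0.04, 0], 0, 0],
    [[-0.045, -0.059, 0], 0.009, 0],
    [[-0.067, -0.081, 0], 0.065, 0],
    [[-0.087, -0.105, 0], 0.12, 0],
    [[-0.105, -0.131, 0], 0.176, 0],
    [[-0.12, -0.158, 0], 0.232, 0],
    [[-0.133, -0.187, 0], 0.287, 0],
    [[-0.143, -0.216, 0], 0.343, 0],
    [[-0.151, -0.246, 0], 0.398, 0],
    [[-0.156, -0.277, 0], 0.454, 0],
    [[-0.159, -0.308, 0], 0.509, 0],
    [[-0.158, -0.324, 0], 0.535, 0]
  ]
}}

```text
t: 8.65
eef_pos: [0.4544, -0.0322, 0.1421]
ee_rot: [-1.573, -0.001, 1.737]
force: [-2.0, 4.4, 1.7]
width: 0.0004
```

{"api": "drive_tool", "payload": {
  "rows": [
    [[0, -0.01, 0], 0.01, 0],
    [[0.001, -0.02, 0], 0.03, 0],
    [[0.002, -0.03, 0], 0.05, 0],
    [[0.002, -0.036, 0], 0.055, 0],
    [[0.002, -0.036, 0], 0.055, 0]
  ]
}}

```text
t: 9.15
eef_pos: [0.4554, -0.043, 0.1416]
ee_rot: [-1.572, 0.0, 1.819]
force: [-0.3, 1.9, 1.9]
width: 0.0002
```

Run:
```python
from h import *
s=get_state();p=grab_frame("wrist");print(s["eef_pos"],s["ee_rot"])
q=grab_frame("side");a=cv2.resize(q["img"][190:270,330:440],None,fx=7,fy=7,interpolation=2)
t=grab_frame("top");b=t["img"][110:260,330:450];cv2.imwrite("pics/t3.png",cv2.resize(b,None,fx=4,fy=4,interpolation=2))
cv2.imwrite("pics/w3.png",p["img"]);cv2.imwrite("pics/s3.png",a)
```

```text
[ 0.455439   -0.04299539  0.14158898] [-1.57206824e+00  2.50841628e-05  1.81932620e+00]
```

View pics/s3.png

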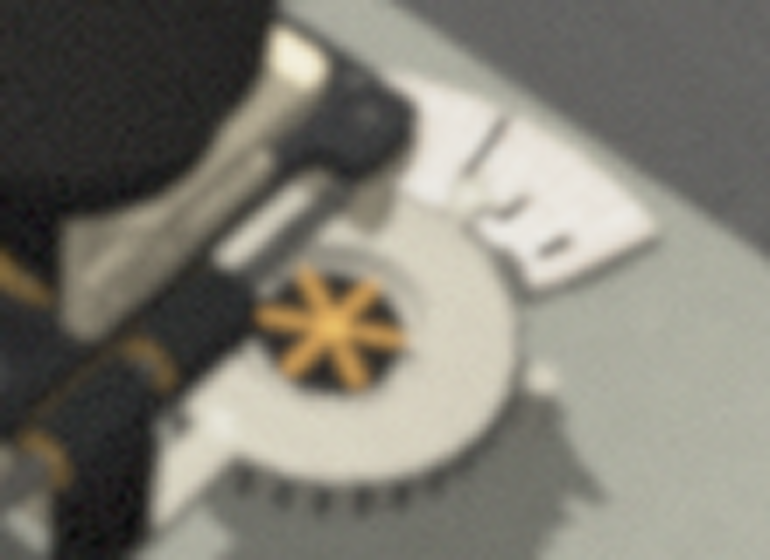

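Run:
```python
from h import *
q=grab_frame("side");Ti=np.linalg.inv(q["T"]);A=np.array([.5603,-.0316])
for a,r,z in((15.3,.08,.111),(20,.08,.111),(23.5,.08,.111),(23.5,.08,.092),(23.5,.116,.092)):
    w=np.radians(a);c=Ti@[*(A+r*np.array([np.cos(w),np.sin(w)])),z,1]
    u=q["fx"]*c[0]/c[2]+q["cx"];v=q["fy"]*c[1]/c[2]+q["cy"];print(a,z,((u-330)*7).round(),((v-190)*7).round())
```

```text
15.3 0.111 488.0 180.0
20 0.111 470.0 169.0
23.5 0.111 457.0 161.0
23.5 0.092 449.0 198.0
23.5 0.092 503.0 125.0
```

{"api": "drive_tool", "payload": {
  "rows": [
    [[0.001, -0.007, 0], 0.01, 0],
    [[0.003, -0.018, 0], 0.03, 0],
    [[0.005, -0.029, 0], 0.05, 0],
    [[0.005, -0.032, 0], 0.055, 0],
    [[0.005, -0.032, 0], 0.055, 0]
  ]
}}

```text
t: 9.85
eef_pos: [0.4568, -0.0525, 0.141]
ee_rot: [-1.571, 0.0, 1.906]
force: [-1.2, 1.5, 2.5]
width: 0.0004
```

{"api": "drive_tool", "payload": {
  "rows": [
    [[-0.01, 0.05, 0], 0, 0],
    [[-0.01, 0.05, 0], 0, 0],
    [[-0.01, 0.05, 0.15], 0, 0],
    [[-0.01, 0.1, 0.3], -0.05, 0],
    [[-0.01, 0.2, 0.4], -0.1, 0],
    [[-0.01, 0.2, 0.53], -0.18, 0],
    [[-0.01, 0.2, 0.53], -0.18, 0],
    [[-0.01, 0.2, 0.53], -0.18, 0],
    [[-0.01, 0.2, 0.53], -0.18, 0]
  ]
}}

```text
t: 10.75
eef_pos: [0.4532, 0.0071, 0.299]
ee_rot: [-1.569, 0.0, 1.624]
force: [-0.0, -0.7, 1.2]
width: 0.0003
```

```bash
cat > m.py <<'E'
from h import *
import sys
s=get_state();p=grab_frame("wrist");T=wristT(s,p);print(s["t"],s["eef_pos"],s["ee_rot"])
Ti=np.linalg.inv(T);A=np.array([.5603,-.0316])
def px(x,y,z):
    c=Ti@[x,y,z,1];return p["fx"]*c[0]/c[2]+p["cx"],p["fy"]*c[1]/c[2]+p["cy"]
u,v=px(.56,-.03,.11);u,v=int(u),int(v);x0,y0=max(u-120,0),max(v-75,0);print("crop",x0,y0)
cv2.imwrite(f"pics/{sys.argv[1]}.png",cv2.resize(p["img"][y0:y0+160,x0:x0+260],None,fx=3,fy=3,interpolation=2))
# black paddle top: angle of lever
g=p["img"].max(2);X,Y=px(A[0]-.105*np.cos(.35),A[1]-.105*np.sin(.35),.17)
m=np.zeros_like(g);cv2.circle(m,(int(X),int(Y)),26,1,-1)
k,l,st,ce=cv2.connectedComponentsWithStats(((g<55)&(m>0)).astype(np.uint8));i=1+st[1:,4].argmax()
c=ray(p,*ce[i],.168,T);print("paddle px",ce[i],st[i],"world",c,ang(A-c),np.linalg.norm(A-c))
E
python3 m.py w4
```

```text
10.75 [0.45317164 0.00712309 0.29900796] [-1.56920024e+00  3.89117521e-04  1.62413635e+00]
crop 95 61
paddle px [317.57471264  98.33563218] [295  86  38  27 435] world [ 0.46046772 -0.07071375] 21.394977254390426 0.10722112631222758
```

View pics/w4.png

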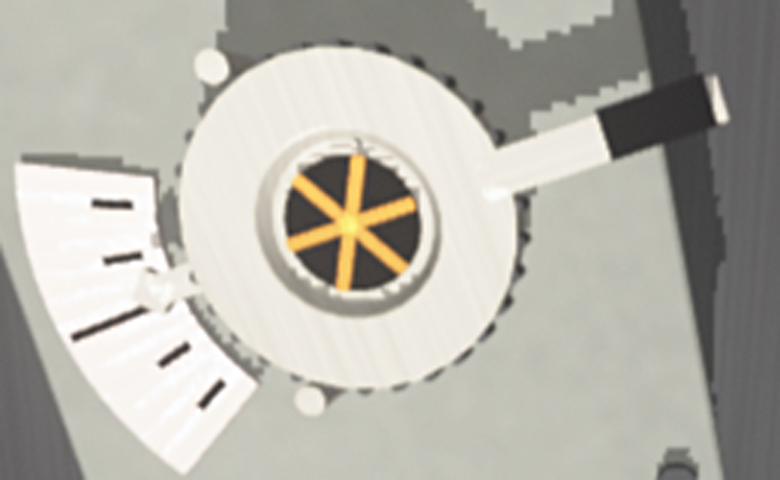

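```bash
cat > n.py <<'E'
from h import *
s=get_state();p=grab_frame("wrist");T=wristT(s,p)
c=lambda x,y,z: ray(p,95+(x+.5)/3-.5,61+(y+.5)/3-.5,z,T)
hub=c(350,225,.12);print("hub",hub)
ci=lambda z:c(349,217,z)
t=c(138,287,.111);m1,m2=c(146,310,.091),c(72,339,.091)
print("tip",ang(t-hub),np.linalg.norm(t-hub),"mark dir",ang(m2-m1),"outer",ang(m2-hub),"inner",ang(m1-hub),np.linalg.norm(m2-hub))
print("spoke",ang(c(289,244,.12)-c(413,205,.12)))
print("lever edges",ang(c(497,152,.12)-c(597,114,.12)),ang(c(515,192,.12)-c(608,160,.12)))
print("paddle top edges",ang(c(597,113,.17)-c(700,74,.17)),ang(c(612,160,.17)-c(717,123,.17)))
o=c(350,225,.12)
# ring rim circle: extreme points at z .12
pts=np.array([c(x,y,.12) for x,y in((180,205),(335,46),(517,215),(370,389),(225,95),(470,100),(240,345),(460,345))])
r=least_squares(lambda x:np.linalg.norm(pts-x[:2],axis=1)-x[2],[.56,-.03,.054]);print("circle",r.x,r.fun.round(4))
a=r.x[:2];print("with circle: tip",ang(t-a),"mark",ang(m2-a),ang(m1-a))
# marks
g=cv2.cvtColor(p["img"],cv2.COLOR_BGR2GRAY)
m=np.zeros_like(g);cv2.fillPoly(m,[(np.array([[20,175],[148,185],[130,265],[160,320],[245,385],[190,455],[75,370]])/3+[95,61]).astype(int)],1)
k,l,st,ce=cv2.connectedComponentsWithStats(((g<120)&(m>0)).astype(np.uint8))
for i in range(1,k):
    if st[i,4]<8: continue
    ys,xs=np.nonzero(l==i);P=np.array([ray(p,x,y,.091,T) for x,y in zip(xs,ys)])
    w=120-g[ys,xs].astype(float);q=(P*w[:,None]).sum(0)/w.sum();print("mark",st[i,4],ang(q-a).round(2),ang(q-hub).round(2),np.linalg.norm(q-a).round(4))
E
python3 n.py
```

```text
hub [ 0.56058707 -0.03191802]
tip 18.702074957147296 0.07791408250830097 mark dir 23.492023126709924 outer 23.89320950832388 inner 24.02595183164215 0.11953056577568619
spoke 19.775564875539853
lever edges 22.83564038307493 21.314289026119525
paddle top edges 22.76613580040152 21.729109101826577
circle [ 0.56096433 -0.03217761  0.05358838] [-0.0004 -0.0002  0.0001  0.0005 -0.0014  0.0019  0.0018 -0.0024]
with circle: tip 18.972793913971458 mark 24.080595420499304 24.275854798605984
mark 22 0.41 0.25 0.0909
mark 18 12.17 11.97 0.0915
mark 46 23.94 23.73 0.1053
mark 22 35.73 35.46 0.0904
mark 25 47.47 47.18 0.0905
```

{"api": "drive_tool", "payload": {
  "rows": [
    [[0.2, 0.1, 0], 0, 0],
    [[0.4, 0.21, 0], 0, 0],
    [[0.6, 0.21, 0], 0, 0],
    [[0.6, 0.21, -0.1], 0, 0],
    [[0.6, 0.21, -0.25], 0, 0],
    [[0.6, 0.21, -0.35], 0, 0],
    [[0.6, 0.21, -0.43], 0, 0],
    [[0.6, 0.21, -0.43], 0, 0],
    [[0.6, 0.21, -0.43], 0, 0]
  ]
}}

```text
t: 11.75
eef_pos: [0.6337, 0.0701, 0.1708]
ee_rot: [-1.569, 0.001, 1.624]
force: [1.4, -0.4, 2.0]
width: 0.0005
```

Run:
```python
from h import *
s=get_state();p=grab_frame("wrist");T=wristT(s,p);print(s["eef_pos"],T[:3,3])
cv2.imwrite("pics/w5.png",cv2.resize(p["img"][20:320,120:520],None,fx=2,fy=2,interpolation=2))
```

```text
[0.63370888 0.07010901 0.17077313] [ 0.63709955 -0.00482714  0.32832749]
```

View pics/w5.png

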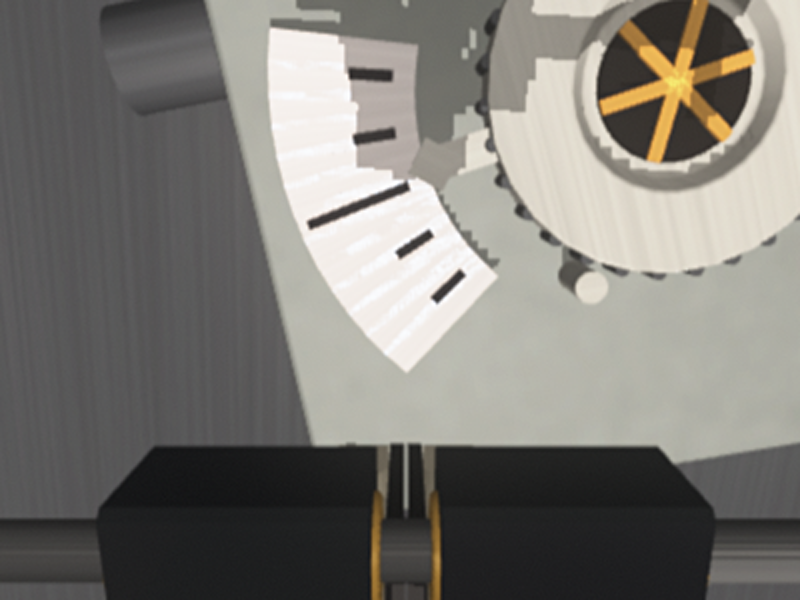

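Run:
```python
from h import *
s=get_state();p=grab_frame("wrist");T=wristT(s,p)
c=lambda x,y,z: ray(p,120+(x+.5)/2-.5,20+(y+.5)/2-.5,z,T)
hub=c(678,84,.118)
t=c(410,178,.111);m1,m2=c(409,186,.091),c(310,226,.091)
print("hub",hub,"tip",t,ang(t-hub),np.linalg.norm(t-hub));print("mark",m1,m2,"dir",ang(m2-m1),[(ang(x-hub),np.linalg.norm(x-hub)) for x in(m1,m2)])
print("spoke",ang(c(602,107,.118)-c(752,58,.118)))
for n,q in(("m-2",c(370,75,.091)),("m-1",c(375,136,.091)),("m1",c(415,244,.091)),("m2",c(448,287,.091))):print(n,ang(q-hub),np.linalg.norm(q-hub))
```

```text
hub [ 0.56176967 -0.03071766] tip [ 0.63623798 -0.00092141] 21.807330286862058 0.08020814153794101
mark [0.63632394 0.00200452] [0.66903391 0.01682924] dir 24.38085438017919 [(np.float64(23.696865762665748), np.float64(0.08141916524745713)), (np.float64(23.90621783282009), np.float64(0.11732997971439499))]
spoke 20.45969424716601
m-2 -0.555351004719569 0.08882125978554946
m-1 11.455048903213589 0.0882409437897892
m1 35.874524611015325 0.0882250201990776
m2 48.007122857959196 0.08856583833389714
```

{"api": "drive_tool", "payload": {
  "rows": [
    [[0, 0, 0.17], 0, 0],
    [[-0.2, -0.12, 0.2], 0.06, 0],
    [[-0.4, -0.24, 0.2], 0.12, 0],
    [[-0.607, -0.35, 0.2], 0.18, 0],
    [[-0.607, -0.35, 0.2], 0.18, 0],
    [[-0.607, -0.35, 0.2], 0.18, 0],
    [[-0.607, -0.35, 0.05], 0.18, 0],
    [[-0.607, -0.35, -0.05], 0.18, 0],
    [[-0.607, -0.35, -0.1], 0.18, 0],
    [[-0.607, -0.35, -0.1], 0.18, 0]
  ]
}}

```text
t: 12.85
eef_pos: [0.4512, -0.0346, 0.1406]
ee_rot: [-1.57, -0.0, 1.906]
force: [0.8, 0.4, 0.1]
width: 0.0001
```

{"api": "drive_tool", "payload": {
  "rows": [
    [[0.008, -0.025, 0], 0, 0],
    [[0.015, -0.045, 0], 0, 0],
    [[0.018, -0.056, 0], 0, 0],
    [[0.02, -0.062, 0], 0.01, 0],
    [[0.022, -0.068, 0], 0.02, 0],
    [[0.024, -0.073, 0], 0.025, 0],
    [[0.024, -0.073, 0], 0.025, 0],
    [[0.024, -0.073, 0], 0.025, 0]
  ]
}}

```text
t: 13.65
eef_pos: [0.4588, -0.0564, 0.141]
ee_rot: [-1.571, 0.0, 1.946]
force: [0.8, 0.6, 1.0]
width: 0.0006
```

{"api": "drive_tool", "payload": {
  "rows": [
    [[-0.02, 0.055, 0], -0.025, 0],
    [[-0.02, 0.055, 0.05], -0.025, 0],
    [[-0.02, 0.055, 0.25], -0.025, 0],
    [[0.1, 0.2, 0.25], -0.1, 0],
    [[0.3, 0.3, 0.25], -0.15, 0],
    [[0.5, 0.42, 0.25], -0.205, 0],
    [[0.585, 0.425, 0.25], -0.205, 0],
    [[0.585, 0.425, 0.1], -0.205, 0],
    [[0.585, 0.425, 0.1], -0.205, 0],
    [[0.585, 0.425, 0.1], -0.205, 0]
  ]
}}

```text
t: 14.65
eef_pos: [0.6334, 0.0706, 0.1693]
ee_rot: [-1.567, 0.002, 1.624]
force: [-0.1, 0.1, 0.5]
width: 0.0006
```

Run:
```python
from h import *
s=get_state();p=grab_frame("wrist");T=wristT(s,p);print(s["t"],s["eef_pos"],T[:3,3])
cv2.imwrite("pics/w6.png",cv2.resize(p["img"][30:180,250:510],None,fx=3,fy=3,interpolation=2))
```

```text
14.65 [0.63340588 0.07056067 0.16932653] [ 0.63719499 -0.00421116  0.32694742]
```

View pics/w6.png

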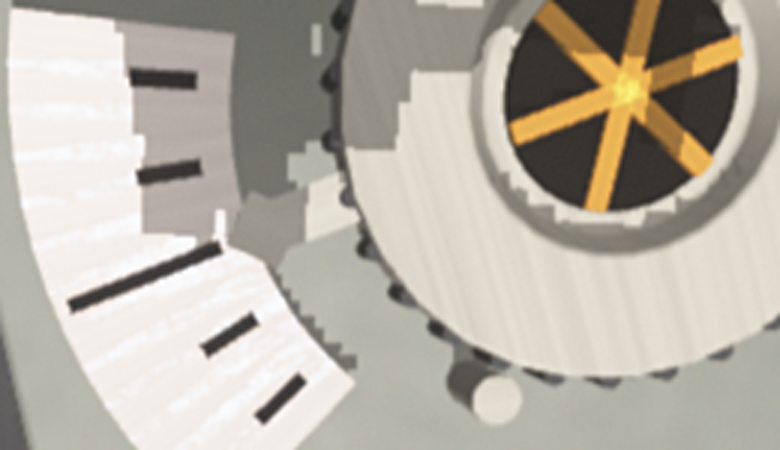

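Run:
```python
from h import *
s=get_state();p=grab_frame("wrist");T=wristT(s,p)
c=lambda x,y,z: ray(p,250+(x+.5)/3-.5,30+(y+.5)/3-.5,z,T)
hub=c(628,91,.118)
t=c(228,243,.111);n=c(261,228.5,.111);m1,m2=c(220,247,.091),c(71,307,.091)
print("hub",hub,"tip",t,ang(t-hub),np.linalg.norm(t-hub),"nosemid",ang(n-hub));print("mark",m1,m2,"dir",ang(m2-m1),[(ang(x-hub),np.linalg.norm(x-hub)) for x in(m1,m2)])
print("spoke",ang(c(513,133,.118)-c(742,47,.118)))
print("nose root",ang(c(308,211,.111)-hub), "tip-mark mm",(t-m1)*1e3)
q=grab_frame("wrist");cv2.imwrite("pics/w6z.png",cv2.resize(q["img"][85:140,265:370],None,fx=7.5,fy=7.5,interpolation=0))
```

```text
hub [ 0.561552   -0.03136532] tip [6.35181491e-01 3.43415454e-04] 23.29925831773024 0.08016699190492346 nosemid 23.029301816515783
mark [0.63670222 0.0017144 ] [0.6694087  0.01647291] dir 24.286868352483346 [(np.float64(23.75819600577574), np.float64(0.082108614481051)), (np.float64(23.918969771939388), np.float64(0.1179896811954743))]
spoke 22.949829310967385
nose root 23.066219964092582 tip-mark mm [-1.52073209 -1.37098308]
```

View pics/w6z.png

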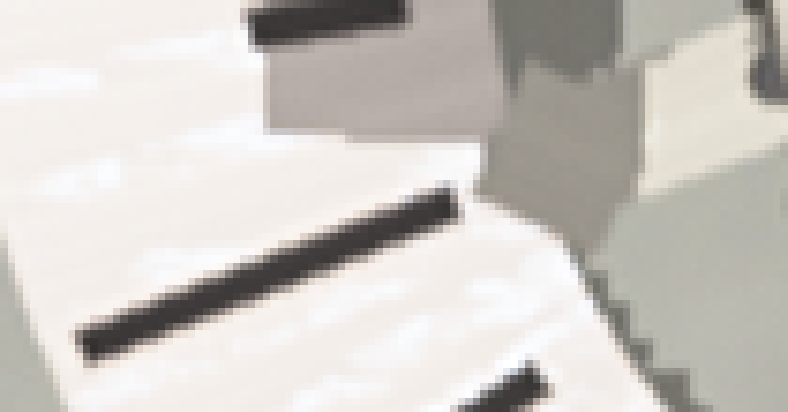

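{"api": "drive_tool", "payload": {
  "rows": [
    [[0, 0, 0.17], 0, 0],
    [[-0.2, -0.12, 0.2], 0.06, 0],
    [[-0.4, -0.24, 0.2], 0.12, 0],
    [[-0.603, -0.365, 0.2], 0.18, 0],
    [[-0.603, -0.365, 0.2], 0.205, 0],
    [[-0.603, -0.365, 0.2], 0.205, 0],
    [[-0.603, -0.365, 0.05], 0.205, 0],
    [[-0.603, -0.365, -0.05], 0.205, 0],
    [[-0.603, -0.365, -0.095], 0.205, 0],
    [[-0.603, -0.365, -0.095], 0.205, 0]
  ]
}}

```text
t: 15.8
eef_pos: [0.4525, -0.0387, 0.1423]
ee_rot: [-1.57, -0.0, 1.945]
force: [-1.2, -0.3, -0.8]
width: 0.0006
```

{"api": "drive_tool", "payload": {
  "rows": [
    [[0.008, -0.025, 0], 0, 0],
    [[0.015, -0.042, 0], 0, 0],
    [[0.018, -0.052, 0], 0, 0],
    [[0.02, -0.057, 0], 0.004, 0],
    [[0.021, -0.06, 0], 0.008, 0],
    [[0.022, -0.063, 0], 0.008, 0],
    [[0.022, -0.063, 0], 0.008, 0],
    [[0.022, -0.063, 0], 0.008, 0]
  ]
}}

```text
t: 16.6
eef_pos: [0.4601, -0.0571, 0.1426]
ee_rot: [-1.571, 0.0, 1.959]
force: [-0.0, 2.3, 2.1]
width: 0.0005
```

{"api": "drive_tool", "payload": {
  "rows": [
    [[-0.02, 0.055, 0], -0.008, 0],
    [[-0.02, 0.055, 0.05], -0.008, 0],
    [[-0.02, 0.055, 0.25], -0.008, 0],
    [[0.1, 0.2, 0.25], -0.1, 0],
    [[0.3, 0.3, 0.25], -0.15, 0],
    [[0.5, 0.42, 0.25], -0.213, 0],
    [[0.581, 0.427, 0.25], -0.213, 0],
    [[0.581, 0.427, 0.09], -0.213, 0],
    [[0.581, 0.427, 0.09], -0.213, 0],
    [[0.581, 0.427, 0.09], -0.213, 0]
  ]
}}

```text
t: 17.6
eef_pos: [0.6334, 0.0703, 0.1678]
ee_rot: [-1.567, 0.002, 1.624]
force: [0.7, -0.1, 0.9]
width: 0.0006
```

Run:
```python
from h import *
s=get_state();p=grab_frame("wrist");T=wristT(s,p);print(s["t"],s["eef_pos"],T[:3,3])
cv2.imwrite("pics/w7.png",cv2.resize(p["img"][30:180,250:510],None,fx=3,fy=3,interpolation=2))
```

```text
17.6 [0.63343728 0.07033909 0.16778401] [ 0.63723369 -0.00444152  0.3254005 ]
```

View pics/w7.png

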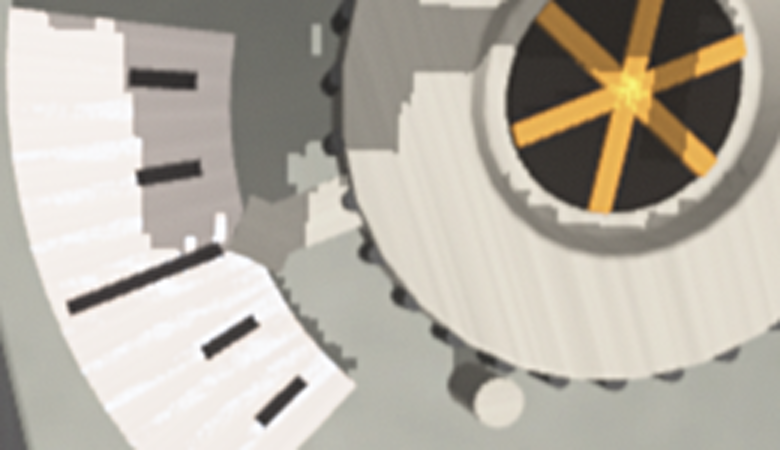

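Run:
```python
from h import *
s=get_state();p=grab_frame("wrist");T=wristT(s,p)
c=lambda x,y,z: ray(p,250+(x+.5)/3-.5,30+(y+.5)/3-.5,z,T)
hub=c(629,91,.118)
t=c(229,246.5,.111);n=c(263,231.5,.111);m1,m2=c(220,248,.091),c(70,307,.091)
print(hub,"tip",ang(t-hub),np.linalg.norm(t-hub),"nosemid",ang(n-hub),"mark dir",ang(m2-m1),[ang(x-hub) for x in(m1,m2)])
print("spoke",ang(c(514,136,.118)-c(746,45,.118)))
```

```text
[ 0.56193784 -0.0314404 ] tip 23.7670989894175 0.07982690622931149 nosemid 23.52495813124715 mark dir 23.8452859292701 [np.float64(23.86012599119334), np.float64(23.855608526422483)]
spoke 23.808647036446242
```

```bash
python3 -c "
from station import *
print(job_done())"
```

```text
the job is handed in; nothing more can be done
None
```

I pushed the lever to its open stop and then back to the long middle mark, and handed the job in at about 18 s. I used only the shut fingers, pushing one side of the paddle at a time.

- **Open stop:** I pushed until the paddle stopped moving. The push force rose from about 3 N to about 14 N, and the tool position matched q = 0.9.
- **Setting:** I pushed back from the other side and made two small corrections after checking with the wrist camera.
- **Last check:** From above, the pointer tip read 23.8°, the nose's middle 23.5° and the hub spoke 23.8°, against 23.85° for the mark. That puts it in line to about 0.3°. Earlier, more oblique views of the pointer disagreed by 2–3°, so I relied on the overhead close-ups.
- **At hand-in:** The arm was clear of everything, and the arm's path kept well clear of the disc caps, check valve and trap body. I did not take a final picture of them.

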